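# Seat a banknote reader in its test cradle under the leaf spring

### The job

Never lifting the banknote reader in the test cradle, press it down hard with the fingertips against the cradle's sprung plate and, keeping it pressed, slide it under the leaf spring until it is fully home against the end stop, where the spring then holds it down by itself. Then push the keeper round by its post until it lies straight across behind the reader, and let go. Leave the other things on the bench where they are.

Things in the scene. Friction and masses are not known exactly. Their poses are not given: they have to be found in the camera images.
- cradle: aluminium test cradle fixed to the bench. Sizes in mm. Origin: centre of its underside; +x along the slide from the open mouth (towards the robot) to the end stop, +y left, z up. Base 202 x 120 x 10. Two side guides: tops at z 40, inner faces y +-36.5, outer +-48.5. End stop wall: inner face x +83, top z 87, with a spring clamp up to z 98.
- reader: black banknote reader (pale label), 131 (x) x 69 (y) x 61 mm, 0.55 to 0.75 kg, standing level on the sprung plate between the guides, 42 to 68 mm short of home. Origin: centre of its underside; +x is the cradle's +x; slotted nose (x -65) towards the mouth, back end (x +66) meets the stop. Origin at cradle z 25 mm with the plate up, 15 with it fully down. High back hump: see point tread.
- tread (a point): middle of the flat lower step on top of the reader, where fingertips can press: it spans reader x -52 to -10 mm and y +-33, at 45 mm above the underside (this point: x -31, y 0). At x -10 a 15 mm high upright riser (60 wide) leads up to the flat hump (60 mm above the underside, x -10 to +60); fingertips on the tread can push forward against the riser.
- float_plate (a joint): sprung dark steel floor plate of the cradle that carries the reader level. Value: how far it is pressed down, 0 (up) to 0.010 m (bottomed). Its springs hold the reader's weight up; bottoming it takes about 5 to 8 N of press on the reader. It rises again if let go before the leaf spring is on top of the reader.
- home (a point): point of the cradle where the reader's origin lies when the reader is fully home and fully down (cradle x +17, y 0, z 15 mm); axes as the cradle's.
- leaf (a joint): steel leaf spring, 36 mm wide, clamped on the end stop, reaching 48 mm back towards the mouth above the slide: it slopes down to a knee at cradle x +55 and ends in an upturned lip. 0 = at rest (knee's underside at cradle z 72.4 mm); about 0.08 rad when it lies on the seated reader's hump, pressing down with about 10 N. Sliding friction in the cradle is low, about 0.1.
- leaf_lip (a point): middle of the lip's edge, at cradle x +41, z 79.5 mm at rest (edge 3 mm thick). With the plate up the reader's hump (top at cradle z 85) runs into this edge and is stopped; pressed down 8 mm or more it passes under the lip.
- keeper (a joint): steel keeper bar, 10 mm wide, 52 long, top at cradle z 51 mm, on the left guide near the mouth; turns about an upright pivot with light friction and stays put. Counterclockwise from above is positive. 0: along the guide, pointing to the mouth; negative (starts -0.35 to 0): swung outward, to the left; 1.57 (limit): straight across behind the reader. It can close only when the reader is home.
- keeper_pivot (a point): pivot of the keeper: cradle x -56, y +43.5, z 42 mm; axes as the cradle's.
- keeper_post (a point): centre of the top of the keeper's round steel post, 10 mm in diameter, standing on the bar's free end (cradle z 50 to 75 mm), 40 mm from the pivot; the place to push the keeper with the outside of the fingers, from its outer side.
- spare_reader: a second black banknote reader like the first (yellow label), 131x69x61, standing on the bench right of the cradle; a bystander; origin at the centre of its underside (mm)
- bits: black block with a row of driver bits, 72x24x32, standing on the bench close along the cradle's right side; a bystander; origin at the centre of its underside (mm)
- small_lock: small grey lock barrel, 25 across and 32 high, standing close beside the cradle's right side; a bystander; origin at the centre of its underside (mm)
- screwdriver: yellow-handled screwdriver, 208 long and 28 high, lying along the front edge of the bench; a bystander; origin at the centre of its underside (mm)
- power_unit: pale plastic power brick, 50x118x30, lying front left; a bystander; origin at the centre of its underside (mm)
- marker: white marker pen, 135 long, 16 thick, lying right of the cradle; a bystander; origin at the centre of its underside (mm)

How it is judged (in metres and radians):
On the way:
1. the reader is home against the stop, pressed down, with the leaf spring bent up on top of it (x of reader in the frame of home between -0.004 and 0.004 m and value of joint float_plate above 0.0085 m and value of joint leaf above 0.05 rad and angle between reader's own z axis and vertical below 0.06 rad), for 0.1 s.
At the end, for the whole second after the job is handed in: The reader is within 4 mm of home along the slide, level (tilt under 0.06 rad), the sprung plate at least 8.5 mm down with the leaf spring bent up over 0.05 rad on the reader, which is at rest; the keeper is turned past 1.42 rad across behind it (all of step 1 and value of joint keeper above 1.42 rad and linear speed of reader below 0.01 m/s); the robot touches nothing.
It fails at once if the reader is lifted off the sprung plate (more than 8 mm above where it starts) (height (world z) of reader above 0.033 m).
It fails at once if the reader is tipped over 0.2 rad (angle between reader's own z axis and vertical above 0.2 rad).
It fails at once if one of the bystanders (spare reader, bit block, lock barrel, screwdriver, power brick, marker) is moved more than 2 cm (distance of any of spare_reader, bits, small_lock, screwdriver, power_unit, marker from where it was at the start of the episode above 0.02 m).
It also fails if it takes over 54 s, if anything falls off the work surface, if the arm or the gripper's body presses on something with over 40 N, if the wrist force passes 120 N, or if a joint passes its speed limit or range.

### The arm

A 7-joint arm with a two-finger parallel gripper is mounted at the origin on a cart in front of the work surface, level with it; the furniture and walls round the work are solid. World frame = base frame: x ahead of the robot, y to its left, z up, the work surface at z = 0. Lengths are in mm, angles in rad, forces in N, time in s.
With the tool pointing down it reaches from about 425 to 950 mm from the base axis. Payload 16.7 kg.
Tool frame: the origin (TCP) lies at the very end of the fingers, on their centre line; the grasp point (between the pads) lies 19 mm behind it; z points along the fingers, y is the line along which they close (so a half turn about z gives the same grasp; the last joint's range is limited). The gripper opens to 94 mm and grips with 3 to 60 N. Pads are 16 mm wide; open, the fingers measure 119 mm over their backs; the gripper's body (75 mm by 177 mm) begins 78 mm behind the grasp point.
Start: joints at [1.2, 0.426, 0.074, 1.606, -0.034, 1.111, -0.067], TCP at [147.803, -658.581, 205.467] pointing down, gripper open.
Joint ranges: [-2.85, 2.85], [-0.5, 2.14], [-1.23, 1.37], [0.21, 2.46], [-1.02, 4.16], [0.16, 2.05], [-2.73, 2.73]. Speed limits (rad/s): [1.89, 1.89, 2.39, 2.39, 3.01, 3.01, 3.01].

### API

Orientations are given as a rotation vector (axis times angle).
In Python, from station import sense, optics, sign_off gives the robot as it stands.
- The arm moves only by the tool play_rows, never from a script. Its argument "targets" is a list of rows, each a list of 6 numbers: the shift along the tool's x, y, z in mm, then the turn, a rotation vector about the tool's x, y, z in rad. In form: [[tx, ty, tz, wx, wy, wz], ...]. A call has exactly 5 rows; each row is the pose to reach, as a shift and turn from the pose commanded when the call began, along the tool's axes at that moment; what a row does not reach only later rows make up. A row lasts 1/12 s, in which the tool goes at most 41.7 mm and 7.16 degrees, less where a joint would pass 70% of its speed; a pose out of reach is approached as far as the arm can. A call with a gripper value outside its range is refused whole. "hand" is the gripper's target within -1 to 1 (fully open at 1, half-way at 0, shut at -1), set as the call begins (left out, the last holds). The fingers move at their own pace and stop on an object; "force" is the grip in N (left out, the last holds). Time passes only in rows, so rows that repeat a pose let the fingers close, or fill a call up. It gives the time, the measured TCP pose, the force, the opening and the grip force at its end, in the units of the state.
- sense(): the state, without advancing time (a new reading comes with each control period).
- optics.get_image(name): name is "side" or "top"; returns the picture (400x640x3 uint8, red, green, blue); there is no depth.
- optics.camera_params(name): a dict with "fov_y" (degrees; the focal length in pixels is half the picture's height over the tangent of half this angle, whatever the lens; pixels are square), "cx", "cy" (the principal point, pixels), "T" (4x4, takes a point from camera to world coordinates). Camera axes: x right, y up, looking along -z (the intrinsics and any distortion apply to the point x, -y, -z); pixel columns grow to the right and rows downward; lengths in mm; the calibration is good to about 2 mm. A picture is of the moment at which its call begins. camera_params takes no time and is no camera call.
- sign_off(): hands the job in; it is judged then, once.
The state is a dict: "time_s": time; "joints": joint angles; "qd": joint speeds; "joint_torque": joint torques, N m; "eef_pos": TCP position; "tool_rot": TCP orientation; "wrist_force": force on the tool from outside, world axes, zero at the start; "wrist_torque": the same for the moment, N m; "width": finger opening in mm; "gripper_force": force on a finger pad.
Only numpy, scipy, OpenCV 4.12 (cv2) and the standard library are available. Lean on these libraries where they do the work, as an engineer would, in place of code of your own. Each camera call takes 0.05 s, during which the arm holds its last target. There are 200 camera calls.

## Working session

There is one attempt and no reset: what is moved stays moved. The work goes in short steps, Python scripts to look and compute and a tool call to move; the robot and the scene stay as the last step left them, time stands still between calls to the robot, and variables do not carry over. Pictures are saved under pics/ and viewed, at most 13 in all, crops included, and the job is handed in when it is done.

Besides the shell and the picture viewer there is one more tool, called after "Emit:" as a command line: name --pt "numbers of a row" for each row, then --argument value for the rest. play_rows: Moves the arm, as the interface text tells. Its arguments: {"type":"object","properties":{"targets":{"type":"array","items":{"type":"array","items":{"type":"number"}}},"hand":{"type":"number"},"force":{"type":"number"}},"required":["targets"]}

```bash
mkdir -p pics; ls; python3 - <<'E'
from station import sense, optics
import cv2, json, numpy as np
for n in("side","top"):
    im=optics.get_image(n); cv2.imwrite(f"pics/{n}0.png",im[:,:,::-1])
    p=optics.camera_params(n); print(n,{k:(np.round(v,4).tolist() if k=="T" else v) for k,v in p.items()})
print(sense())
E
```

```text
pics
side {'fov_y': 54.19720570053989, 'cx': 320.6277159351796, 'cy': 195.350870161599, 'T': [[0.9954, 0.0392, -0.0874, 417.6221], [-0.094, 0.5744, -0.8131, -1019.7726], [0.0183, 0.8176, 0.5755, 599.1587], [0.0, 0.0, 0.0, 1.0]]}
top {'fov_y': 57.439461280497945, 'cx': 320.7083355687542, 'cy': 204.47868849476953, 'T': [[0.0194, 0.9977, -0.0646, 428.8554], [-0.9993, 0.0174, -0.0325, -288.0113], [-0.0313, 0.0652, 0.9974, 1115.1206], [0.0, 0.0, 0.0, 1.0]]}
{'time_s': 0.1, 'joints': array([ 1.20049955,  0.42665401,  0.07382347,  1.60650691, -0.03412932,
        1.11080018, -0.06710365]), 'qd': array([ 5.47334823e-05, -1.20218132e-03, -2.79929048e-04, -1.64095134e-03,
       -1.68500944e-04, -1.72144967e-04, -1.14624255e-03]), 'joint_torque': array([ 9.00343090e-03, -9.37455010e+01,  3.67648177e+00, -4.55037940e+01,
       -4.87054931e-02,  1.68126152e-02,  1.07969363e-04]), 'eef_pos': array([ 147.74961233, -658.24350801,  204.87098264]), 'tool_rot': array([-3.12137847e+00, -3.45969859e-01,  2.51307439e-04]), 'wrist_force': array([-0.73648103,  0.73355596, -0.27838668]), 'wrist_torque': array([ 0.01965123, -0.03399864, -0.00868944]), 'gripper_force': 0.0, 'width': 93.6960607887214}
```

View pics/top0.png

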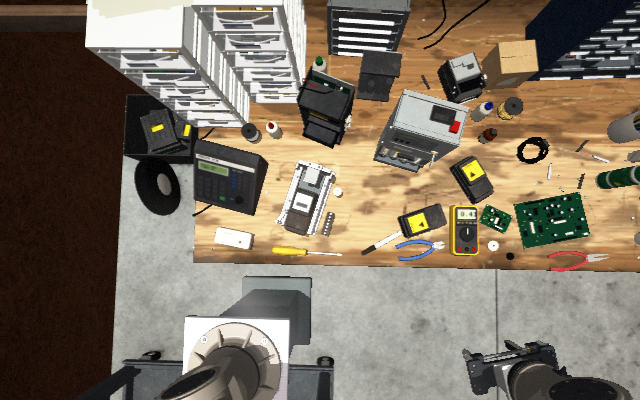

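View pics/side0.png

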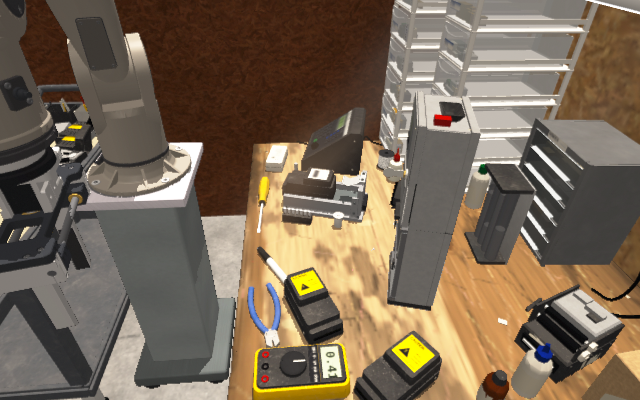

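The cradle shows at about (305,198) in the top view and (325,193) in the side view. I'll enlarge both.

```bash
cat > h.py <<'E'
import numpy as np, cv2
from station import sense, optics
P={n:optics.camera_params(n) for n in("side","top")}
def ray(n,u,v):
    p=P[n]; f=200/np.tan(np.radians(p["fov_y"]/2)); T=np.array(p["T"])
    return T[:3,3], T[:3,:3]@np.array([(u-p["cx"])/f,-(v-p["cy"])/f,-1])
def onz(n,u,v,z):
    o,d=ray(n,u,v); return o+d*(z-o[2])/d[2]
def proj(n,X):
    p=P[n]; f=200/np.tan(np.radians(p["fov_y"]/2)); T=np.array(p["T"])
    c=T[:3,:3].T@(np.array(X)-T[:3,3]); return np.array([p["cx"]-f*c[0]/c[2],p["cy"]+f*c[1]/c[2]])
def crop(n,name,x0,y0,w,h,k,im=None):
    im=optics.get_image(n) if im is None else im
    cv2.imwrite(f"pics/{name}.png",cv2.resize(im[y0:y0+h,x0:x0+w,::-1],None,fx=k,fy=k,interpolation=cv2.INTER_CUBIC))
E
python3 - <<'E'
from h import *
crop("top","tc",265,150,90,95,6,cv2.imread("pics/top0.png")[:,:,::-1])
crop("side","sc",265,130,130,110,6,cv2.imread("pics/side0.png")[:,:,::-1])
E
```

```text
(no output)
```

View pics/tc.png

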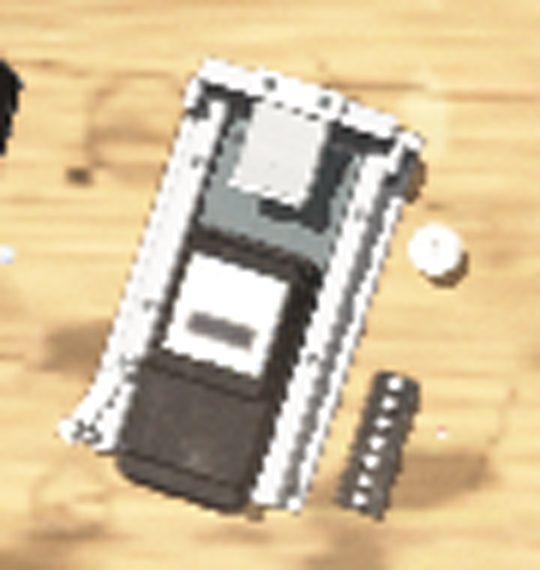

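View pics/sc.png

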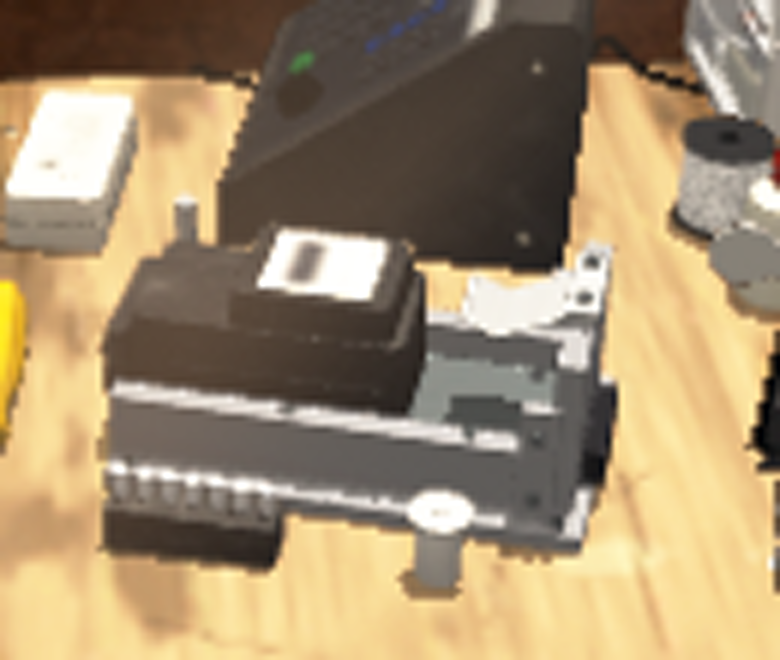

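```bash
cat >> h.py <<'E'
def T(a): return 265+(a[0]-2.5)/6,150+(a[1]-2.5)/6
def S(a): return 265+(a[0]-2.5)/6,130+(a[1]-2.5)/6
def tri(t,s):
    o1,d1=ray("top",*t);o2,d2=ray("side",*s)
    k=np.linalg.lstsq(np.c_[d1,-d2],o2-o1,rcond=None)[0]
    a=o1+k[0]*d1;b=o2+k[1]*d2; return (a+b)/2,np.linalg.norm(a-b)
E
python3 - <<'E'
from h import *
np.set_printoptions(precision=1,suppress=True)
for n,t,s in [("lab-x+y",(162,345),(290,228)),("lab+x+y",(195,255),(390,240)),("lab+x-y",(290,288),(362,302)),("lab-x-y",(265,378),(258,287)),("post",(84,428),(186,202)),("lock",(437,250),(440,512)),("wallcorner+y",(205,62),(597,248))]:
    print(n,*tri(T(t),S(s)))
tri_l=np.array([onz("top",*T(a),85)[:2] for a in [(162,345),(195,255),(290,288),(265,378)]]);print(tri_l, np.diff(np.r_[tri_l,tri_l[:1]],axis=0))
for n,a,z in [("Rguide in far",(368,155),40),("Rguide in near",(252,500),40),("Rguide out far",(402,200),40),("Rguide out near",(298,510),40),("L out far",(188,112),40),("L out near",(100,375),40),("leaf lipL",(230,183),79.5),("leaf lipR",(313,206),79.5),("riserL",(150,357),85),("riserR",(270,395),85),("humpbackL",(197,240),85),("humpbackR",(318,275),85)]:
    print(n,onz("top",*T(a),z))
E
```

```text
lab-x+y [ 487.1 -172.2   86.4] 0.8389710775125517
lab+x+y [ 528.9 -186.9   87.8] 1.1163881336855745
lab+x-y [ 513.3 -232.    86.8] 2.747472348659109
lab-x-y [ 471.3 -221.3   88.8] 1.185042446126706
post [ 446.  -135.1   78.9] 1.9332254348907805
lock [ 538.1 -301.6   32.6] 2.4858795384956713
wallcorner+y [ 619.6 -188.5   81.7] 6.25639808555313
[[ 486.8 -172. ]
 [ 529.7 -186.6]
 [ 514.8 -232. ]
 [ 472.  -221.1]] [[ 43.  -14.6]
 [-14.9 -45.4]
 [-42.8  10.9]
 [ 14.7  49.1]]
Rguide in far [ 585.2 -266.8   40. ]
Rguide in near [ 414.  -213.1   40. ]
Rguide out far [ 563.1 -284.    40. ]
Rguide out near [ 409.5 -235.7   40. ]
L out far [ 605.4 -177.    40. ]
L out near [ 473.9 -136.6   40. ]
leaf lipL [ 565.  -202.    79.5]
leaf lipR [ 554.6 -241.8   79.5]
riserL [ 481.  -166.5   85. ]
riserR [ 464.1 -223.6   85. ]
humpbackL [ 536.9 -187.4   85. ]
humpbackR [ 521.2 -245.1   85. ]
```

Estimate: the cradle origin is about (520.6, -209.8) with yaw -0.30. The reader is about 57–65 mm short of home and the keeper is at about -0.15. Next I'll write a move-planning helper, then go above the tread.

```bash
cat >> h.py <<'E'
from scipy.spatial.transform import Rotation as R
np.set_printoptions(precision=2,suppress=True)
O=np.array([520.6,-209.8]);YAW=-0.30
ux=np.array([np.cos(YAW),np.sin(YAW)]);uy=np.array([-ux[1],ux[0]])
RT=R.from_matrix(np.array([[*uy,0],[*ux,0],[0,0,-1]]).T)
def W(x,y,z): return np.r_[O+ux*x+uy*y,z]
def C(p): d=np.array(p[:2])-O; return np.array([d@ux,d@uy,p[2]])
def plan(x,y,z):
    s=sense();r=R.from_rotvec(s["tool_rot"])
    print("at",C(s["eef_pos"]),"F",s["wrist_force"],"t",s["time_s"],"row",r.inv().apply(W(x,y,z)-s["eef_pos"]),(r.inv()*RT).as_rotvec())
E
python3 - <<'E'
from h import *
plan(-75,0,180)
print("terminal near bottom",[C(onz("side",*S(a),0)) for a in [(222,262),(555,270)]], "power",C(onz("side",*S((55,170)),30)))
for z in(90,130): print(z,C(onz("top",268,178,z)),C(onz("top",255,213,z)))
E
```

```text
at [-223.67 -538.6   204.87] F [-0.74  0.73 -0.28] t 0.1 row [ 396.95 -393.2    25.29] [-0.   -0.   -1.05]
terminal near bottom [array([-98.56, 127.48,   0.  ]), array([ 59.05, 157.77,   0.  ])] power [-185.93  143.84   30.  ]
90 [ 13.87 115.77  90.  ] [-91.89 118.7   90.  ]
130 [ 10.81 107.28 130.  ] [-90.83 110.1  130.  ]
```

Emit:
play_rows --pt "397 -393 25 0 0 -1.05" --pt "397 -393 25 0 0 -1.05" --pt "397 -393 25 0 0 -1.05" --pt "397 -393 25 0 0 -1.05" --pt "397 -393 25 0 0 -1.05" --hand -1 --force 20

```text
time_s: 0.52
eef_pos: [260.6, -481.4, 195.9]
tool_rot: [-2.861, -1.298, 0.0]
wrist_force: [0.4, -0.7, -0.8]
width: 63.9
gripper_force: 0.0
```

```bash
python3 -c "
from h import *
plan(-75,0,180)"
```

```text
at [-168.12 -336.28  195.89] F [ 0.4  -0.66 -0.78] t 0.5167 row [345.08 -51.75  15.88] [-0.    0.   -0.42]
```

Emit:
play_rows --pt "345 -52 16 0 0 -0.42" --pt "345 -52 16 0 0 -0.42" --pt "345 -52 16 0 0 -0.42" --pt "345 -52 16 0 0 -0.42" --pt "345 -52 16 0 0 -0.42"

```text
time_s: 0.93
eef_pos: [373.7, -306.9, 186.6]
tool_rot: [2.53, 1.862, -0.0]
wrist_force: [1.5, -0.9, -0.3]
width: 30.9
gripper_force: 0.0
```

```bash
python3 -c "
from h import *
plan(-75,0,180)"
```

```text
at [-111.61 -136.15  186.56] F [ 1.49 -0.94 -0.32] t 0.9333 row [136.21  36.39   6.54] [-0.  0. -0.]
```

Emit:
play_rows --pt "42 12 2 0 0 0" --pt "84 24 4 0 0 0" --pt "120 34 6 0 0 0" --pt "136 36 20 0 0 0" --pt "136 36 50 0 0 0"

```text
time_s: 1.35
eef_pos: [452.5, -186.2, 138.7]
tool_rot: [2.525, 1.863, 0.006]
wrist_force: [1.3, -1.3, -0.7]
width: 0.6
gripper_force: 0.0
```

Emit:
play_rows --pt "0 0 16 0 0 0" --pt "0 0 26 0 0 0" --pt "0 0 26 0 0 0" --pt "0 0 26 0 0 0" --pt "0 0 26 0 0 0"

```text
time_s: 1.77
eef_pos: [449.0, -190.2, 111.6]
tool_rot: [2.533, 1.857, 0.001]
wrist_force: [-0.5, -0.8, 0.6]
width: 0.2
gripper_force: 0.0
```

```bash
python3 -c "
from h import *
crop('top','tc2',255,150,110,95,5);crop('side','sc2',265,90,130,130,5)
plan(-75,0,72)"; python3 -c "
import cv2,numpy as np
a=cv2.imread('pics/tc2.png');b=cv2.imread('pics/sc2.png')
a=cv2.copyMakeBorder(a,0,650-a.shape[0],0,0,0);c=np.hstack([a,b]);cv2.imwrite('pics/c2.png',cv2.resize(c,(800,int(650*800/c.shape[1]))))"
```

```text
at [-74.1   -2.5  111.68] F [-0.39  0.27 -0.54] t 1.8667 row [ 2.5  -0.98 39.68] [ 0.    0.   -0.01]
```

View pics/c2.png

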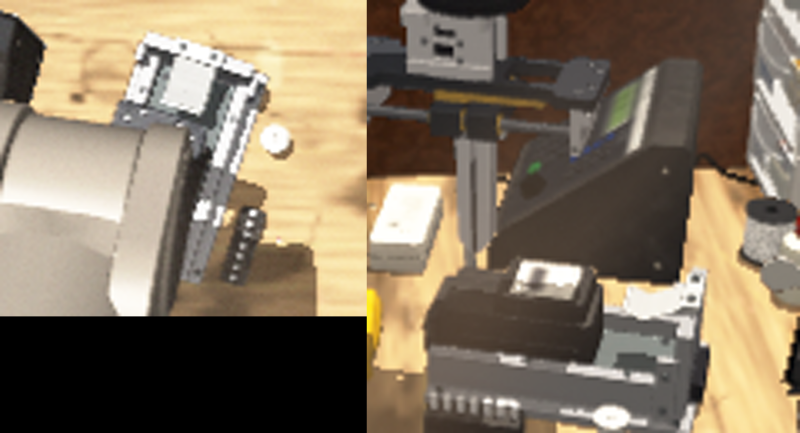

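The closed fingertips (about (480,265) in the composite) hang above the tread, in front of the riser. I'll descend.

Emit:
play_rows --pt "2 -1 15 0 0 0" --pt "2 -1 28 0 0 0" --pt "2 -1 36 0 0 0" --pt "2 -1 40 0 0 0" --pt "2 -1 42 0 0 0"

```text
time_s: 2.28
eef_pos: [448.0, -187.7, 68.6]
tool_rot: [-2.533, -1.858, 0.0]
wrist_force: [-2.6, 0.0, 3.9]
width: 0.6
gripper_force: 1.8
```

Emit:
play_rows --pt "0 0 1 0 0 0" --pt "0 0 2 0 0 0" --pt "0 0 3 0 0 0" --pt "0 0 4 0 0 0" --pt "0 0 5 0 0 0"

```text
time_s: 2.7
eef_pos: [448.3, -187.7, 63.9]
tool_rot: [2.533, 1.858, 0.0]
wrist_force: [-2.9, 0.2, 5.5]
width: 0.3
gripper_force: 2.6
```

```bash
python3 -c "
from h import *
plan(-75,0,60)"
```

```text
at [-75.59  -0.28  63.85] F [-2.92  0.19  5.55] t 2.7 row [0.28 0.59 3.85] [ 0.    0.   -0.01]
```

Emit:
play_rows --pt "0 0 1 0 0 0" --pt "0 0 2 0 0 0" --pt "0 0 3 0 0 0" --pt "0 0 4 0 0 0" --pt "0 0 4.5 0 0 0"

```text
time_s: 3.12
eef_pos: [448.3, -187.8, 59.9]
tool_rot: [2.533, 1.858, -0.0]
wrist_force: [-10.3, 2.8, 32.3]
width: 0.4
gripper_force: 15.9
```

Emit:
play_rows --pt "0 0 0.3 0 0 0" --pt "0 0 0.6 0 0 0" --pt "0 0 0.9 0 0 0" --pt "0 0 1.2 0 0 0" --pt "0 0 1.2 0 0 0"

```text
time_s: 3.53
eef_pos: [448.8, -188.0, 59.7]
tool_rot: [2.532, 1.857, 0.0]
wrist_force: [-12.8, 3.8, 41.7]
width: 0.4
gripper_force: 21.2
```

Emit:
play_rows --pt "0 1 -0.8 0 0 0" --pt "0 3 -0.8 0 0 0" --pt "0 5 -0.8 0 0 0" --pt "0 7 -0.8 0 0 0" --pt "0 9 -0.8 0 0 0"

```text
time_s: 3.95
eef_pos: [457.3, -190.5, 59.9]
tool_rot: [2.532, 1.857, 0.0]
wrist_force: [-8.6, 3.1, 28.3]
width: 0.4
gripper_force: 14.6
```

Emit:
play_rows --pt "0 2 0 0 0 0" --pt "0 4 0 0 0 0" --pt "0 6 0 0 0 0" --pt "0 8 0 0 0 0" --pt "0 10 0 0 0 0"

```text
time_s: 4.37
eef_pos: [466.9, -193.5, 60.0]
tool_rot: [2.532, 1.857, 0.001]
wrist_force: [-9.6, 3.6, 29.0]
width: 0.7
gripper_force: 14.6
```

```bash
python3 -c "
from h import *
plan(-55,0,60)
crop('side','sc3',265,90,130,130,5)"
```

```text
at [-56.1   -0.33  59.98] F [-9.6   3.64 28.97] t 4.3667 row [ 0.33  1.09 -0.02] [ 0.    0.   -0.01]
```

View pics/sc3.png

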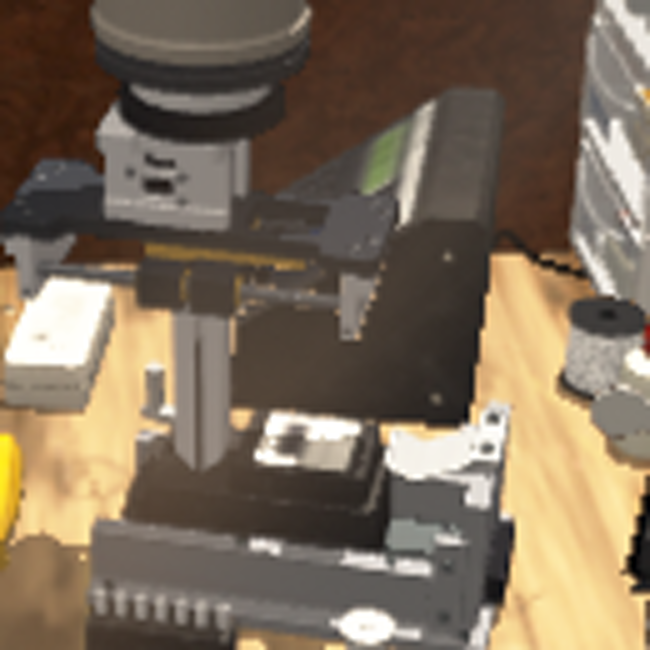

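```bash
python3 -c "
from h import *
c=C(sense()['eef_pos'])
for dx in (65,75,85):
  for z in (110,130,157): 
    u=proj('side',W(c[0]+dx,c[1],z)); print(dx,z,(u-[265,90])*5)
print((proj('side',W(*c))-[265,90])*5)"
```

```text
65 110 [332.62 386.56]
65 130 [334.05 350.69]
65 157 [336.05 300.84]
75 110 [352.93 389.06]
75 130 [354.62 353.16]
75 157 [356.96 303.27]
85 110 [373.31 391.57]
85 130 [375.25 355.64]
85 157 [377.95 305.71]
[202.6  456.06]
```

The outrigger's underside is at z≈140, well above the clamp at 98. The reader is sliding with the fingers, so I'll carry on.

Emit:
play_rows --pt "0 2 0 0 0 0" --pt "0 5 0 0 0 0" --pt "0 8 0 0 0 0" --pt "0 11 0 0 0 0" --pt "0 14 0 0 0 0"

```text
time_s: 4.83
eef_pos: [480.2, -197.7, 60.0]
tool_rot: [2.532, 1.857, 0.0]
wrist_force: [-16.1, 3.9, 33.4]
width: 0.6
gripper_force: 16.9
```

Emit:
play_rows --pt "0 2 0 0 0 0" --pt "0 5 0 0 0 0" --pt "0 8 0 0 0 0" --pt "0 11 0 0 0 0" --pt "0 14 0 0 0 0"

```text
time_s: 5.25
eef_pos: [492.2, -201.7, 60.0]
tool_rot: [-2.533, -1.858, 0.003]
wrist_force: [-15.9, 5.1, 36.9]
width: 0.3
gripper_force: 18.2
```

```bash
python3 -c "
from h import *
plan(-5,0,60)
crop('side','sc4',265,90,130,130,5)"
```

```text
at [-29.56  -0.62  60.03] F [-15.86   5.06  36.95] t 5.25 row [ 0.75 24.56 -0.01] [-0.    0.   -0.01]
```

View pics/sc4.png

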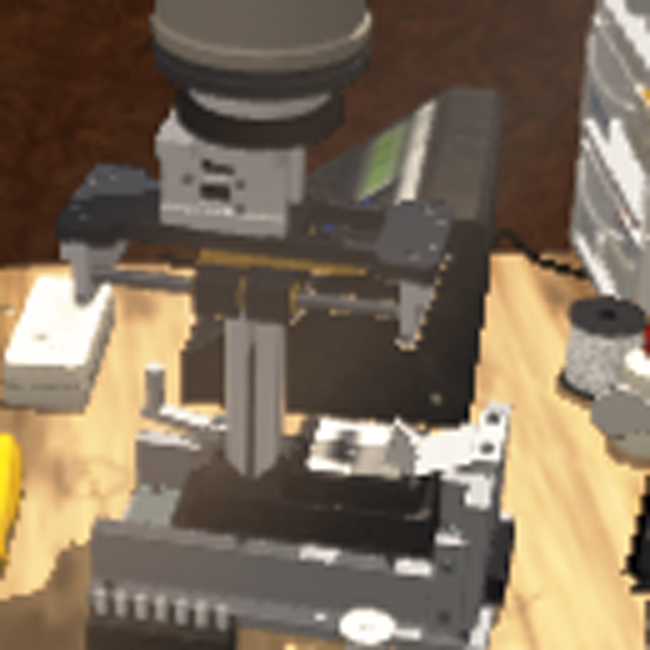

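The hump is passing under the lip at about (405,450) and stays level. Continuing to the stop.

Emit:
play_rows --pt "0.5 2 0 0 0 0" --pt "0.5 4 0 0 0 0" --pt "0.5 6 0 0 0 0" --pt "0.5 8 0 0 0 0" --pt "0.5 10 0 0 0 0"

```text
time_s: 5.72
eef_pos: [502.1, -204.2, 60.0]
tool_rot: [-2.533, -1.858, 0.002]
wrist_force: [-15.5, 6.1, 34.7]
width: 0.4
gripper_force: 17.8
```

Emit:
play_rows --pt "0 2 0 0 0 0" --pt "0 4 0 0 0 0" --pt "0 6 0 0 0 0" --pt "0 7 0 0 0 0" --pt "0 8 0 0 0 0"

```text
time_s: 6.13
eef_pos: [507.3, -205.8, 59.8]
tool_rot: [-2.53, -1.855, 0.007]
wrist_force: [-34.9, 12.7, 56.1]
width: 0.0
gripper_force: 28.1
```

```bash
python3 -c "
from h import *
plan(-5,0,60)"
```

```text
at [-13.87  -0.14  59.8 ] F [-34.92  12.66  56.12] t 6.1333 row [ 0.18  8.87 -0.25] [-0.01  0.   -0.01]
```

Force jumped to 37 N along the slide, so this is probably the stop. I'll check by picture.

```bash
python3 -c "
from h import *
crop('side','sc5',290,150,100,75,8)
crop('top','tc5',265,150,90,95,6)"
```

```text
(no output)
```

View pics/sc5.png

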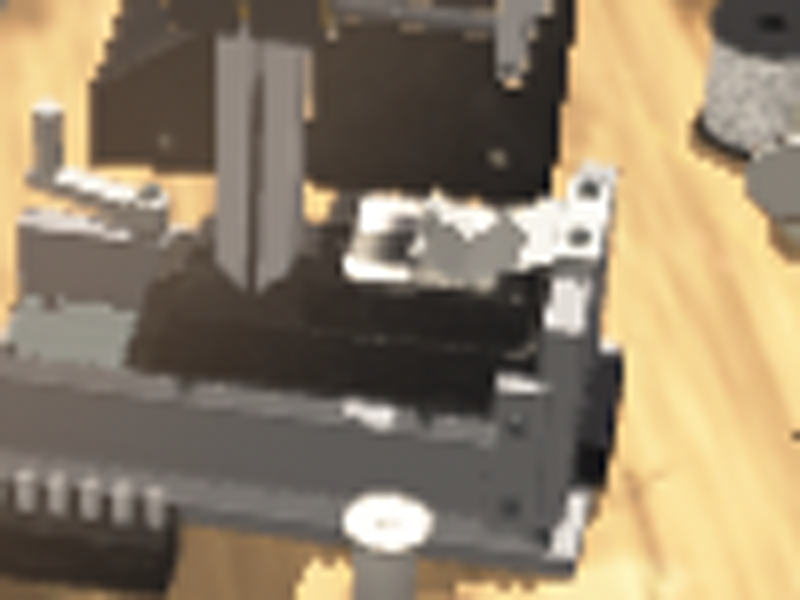

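```bash
python3 -c "
from h import *
q=lambda a:(290+(a[0]-3.5)/8,150+(a[1]-3.5)/8)
for a0,a1 in [((290,228),(362,197)),((258,287),(347,272))]:
  b=C(onz('side',*S(a0),86)); n=C(onz('side',*q(a1),76)); print(b,n,n-b)
# predicted pixel of reader points if home
for n,p in [('nose bottom near',(-48,-34.5,45)),('back top near',(77,-30,75)),('hump front near',(7,-30,75)),('riserfoot',(7,0,60)),('stop in',(83,-36,60))]: 
  u=proj('side',W(*p)); print(n,(u-[290,150])*8+3.5)
"
```

```text
[-42.85  26.76  86.  ] [14.35 24.48 76.  ] [ 57.2   -2.28 -10.  ]
[-45.3  -21.45  86.  ] [ 17.44 -18.9   76.  ] [ 62.74   2.56 -10.  ]
nose bottom near [126.03 355.82]
back top near [536.55 320.21]
hump front near [306.29 290.07]
riserfoot [323.1  278.07]
stop in [550.27 375.21]
```

The label moved about 60 mm and the nose and back edges match the home prediction, so this is the hard stop. I'll relax the push, ease off vertically, then check with a light push on the riser.

Emit:
play_rows --pt "0 -1 0 0 0 0" --pt "0 -2 0 0 0 0" --pt "0 -2.2 -1 0 0 0" --pt "0 -2.2 -3 0 0 0" --pt "0 -2.2 -6 0 0 0"

```text
time_s: 6.65
eef_pos: [508.4, -206.0, 64.8]
tool_rot: [2.533, 1.858, 0.001]
wrist_force: [-0.0, 0.0, 0.4]
width: 0.4
gripper_force: 0.0
```

Emit:
play_rows --pt "0 1 -1 0 0 0" --pt "0 3 -1 0 0 0" --pt "0 5 -1 0 0 0" --pt "0 7 -1 0 0 0" --pt "0 9 -1 0 0 0"

```text
time_s: 7.07
eef_pos: [513.0, -207.5, 64.9]
tool_rot: [-2.528, -1.854, 0.008]
wrist_force: [-31.4, 12.7, 29.7]
width: 0.2
gripper_force: 17.2
```

```bash
python3 -c "
from h import *
plan(-5,0,66)"
```

```text
at [-7.93 -0.   64.9 ] F [-31.36  12.73  29.67] t 7.0667 row [ 0.02  2.92 -1.13] [-0.01  0.   -0.01]
```

Riser contact at x≈-8 with a stiff reaction confirms the reader is home. I'll back off, rise, and go round to the post's outer side.

Emit:
play_rows --pt "0 -3 0 0 0 0" --pt "0 -7 0 0 0 0" --pt "0 -10 -5 0 0 0" --pt "0 -10 -25 0 0 0" --pt "0 -10 -60 0 0 0"

```text
time_s: 7.48
eef_pos: [505.4, -205.1, 124.0]
tool_rot: [-2.529, -1.856, 0.003]
wrist_force: [0.3, 0.7, -0.3]
width: 0.8
gripper_force: 0.0
```

```bash
python3 -c "
from h import *
crop('side','sc6',280,140,110,82,7)
plan(-93,75,120)"
```

```text
at [-11.83   0.27 132.18] F [ 3.63 -1.39  7.7 ] t 7.5333 row [ 74.34 -81.59  11.8 ] [ 0. -0. -0.]
```

View pics/sc6.png

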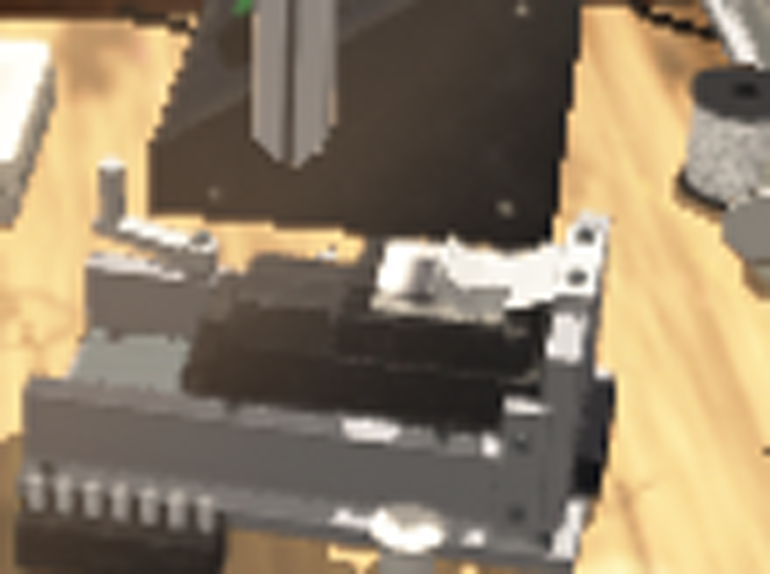

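The reader stays down under the leaf after the fingers left. The post top is at about (110,165) in this crop; I'll get its position.

```bash
python3 -c "
from h import *
q=lambda a:(280+(a[0]-3)/7,140+(a[1]-3)/7)
print(C(onz('side',*q((111,166)),75)), C(onz('top',*T((84,428)),75)))
for th in (-.1,-.15,-.2): print(th,-56-40*np.cos(th),43.5-40*np.sin(th))
# terminal top edge near face, assumed plane y=125
for a in [(155,145),(270,0)]:
  o,d=ray('side',*q(a)); k=(125-(o[:2]-O)@uy)/(d[:2]@uy); print('term',C(o+k*d))
plan(-92,70,110)"
```

```text
[-96.35  55.12  75.  ] [-92.49  50.13  75.  ]
-0.1 -95.80016661112103 47.49333666587312
-0.15 -95.55084311744169 49.47752529894397
-0.2 -95.20266311364966 51.446773231802446
term [-97.11 125.    44.72]
term [-50.78 125.   115.3 ]
at [-11.83   0.27 132.18] F [ 3.63 -1.39  7.7 ] t 7.5333 row [ 69.34 -80.61  21.81] [ 0. -0. -0.]
```

Emit:
play_rows --pt "25 -28 8 0 0 0" --pt "50 -56 14 0 0 0" --pt "66 -80 18 0 0 0" --pt "73 -88 22 0 0 0" --pt "73 -88 22 0 0 0"

```text
time_s: 7.95
eef_pos: [444.2, -108.0, 103.7]
tool_rot: [2.531, 1.861, -0.0]
wrist_force: [0.9, -0.3, 0.0]
width: 0.4
gripper_force: 0.0
```

```bash
python3 -c "
from h import *
plan(-100,74,62)"
```

```text
at [-103.05   74.69  103.71] F [ 0.86 -0.35  0.04] t 7.95 row [-0.67  3.05 41.71] [ 0.  0. -0.]
```

Emit:
play_rows --pt "0 3 8 0 0 0" --pt "0 3 18 0 0 0" --pt "0 3 30 0 0 0" --pt "0 3 42 0 0 0" --pt "0 3 42 0 0 0"

```text
time_s: 8.37
eef_pos: [447.6, -111.1, 59.2]
tool_rot: [-2.532, -1.855, 0.002]
wrist_force: [-0.5, -0.4, -0.3]
width: 0.5
gripper_force: 0.1
```

Emit:
play_rows --pt "-3 0 0 0 0 0" --pt "-7 0 0 0 0 0" --pt "-11 0 0 0 0 0" --pt "-15 0 0 0 0 0" --pt "-20 0 0 0 0 0"

```text
time_s: 8.78
eef_pos: [442.3, -130.2, 62.1]
tool_rot: [2.533, 1.857, 0.001]
wrist_force: [1.4, 0.9, -1.0]
width: 0.6
gripper_force: 0.8
```

```bash
python3 -c "
from h import *
plan(-100,50,62)
crop('side','sc7',265,140,110,82,7)"
```

```text
at [-98.36  52.85  62.15] F [ 1.38  0.88 -1.01] t 8.7833 row [-2.86 -1.63  0.15] [ 0.   -0.   -0.01]
```

View pics/sc7.png

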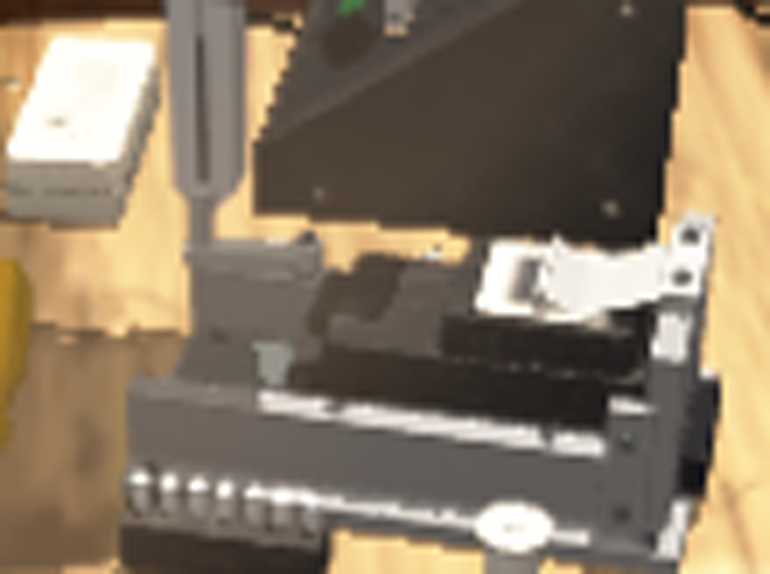

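The finger is behind the post and the keeper is already along the guide (θ≈0). I'll push it round on an arc.

Emit:
play_rows --pt "-8 -1.5 0 0 0 0" --pt "-16 -1.5 0 0 0 0" --pt "-23 0 0 0 0 0" --pt "-30 1 0 0 0 0" --pt "-36 6 0 0 0 0"

```text
time_s: 9.25
eef_pos: [436.0, -166.8, 61.6]
tool_rot: [-2.533, -1.857, 0.002]
wrist_force: [-0.8, 0.2, -0.2]
width: 0.6
gripper_force: 0.6
```

```bash
python3 -c "
from h import *
plan(-74,6,62)"
```

```text
at [-93.53  16.08  61.62] F [-0.8   0.16 -0.24] t 9.25 row [-9.97 19.59 -0.39] [-0.    0.   -0.01]
```

Emit:
play_rows --pt "-4 4 0 0 0 0" --pt "-7 8 0 0 0 0" --pt "-9 12 0 0 0 0" --pt "-10 16 0 0 0 0" --pt "-10 20 0 0 0 0"

```text
time_s: 9.67
eef_pos: [451.2, -181.0, 61.1]
tool_rot: [-2.531, -1.856, 0.005]
wrist_force: [-23.1, 6.4, 7.9]
width: 0.4
gripper_force: 11.9
```

```bash
python3 -c "
from h import *
plan(-74,6,62)
a=optics.get_image('side')[140:222,265:375,::-1];b=optics.get_image('top')[150:245,255:345,::-1]
a=cv2.resize(a,None,fx=4.3,fy=4.3,interpolation=2);b=cv2.resize(b,None,fx=3.4,fy=3.4,interpolation=2)
h=max(a.shape[0],b.shape[0]);f=lambda i:cv2.copyMakeBorder(i,0,h-i.shape[0],0,0,0)
cv2.imwrite('pics/c8.png',np.hstack([f(a),f(b)]))"
```

```text
at [-74.82   6.95  61.09] F [-23.11   6.38   7.9 ] t 9.6667 row [-0.95  0.82 -0.91] [-0.    0.   -0.01]
```

View pics/c8.png

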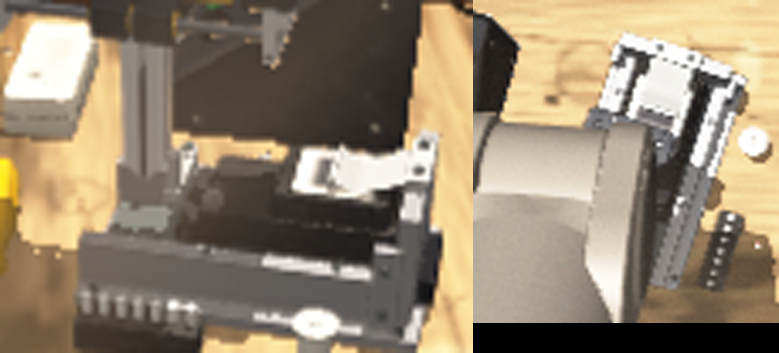

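A 24 N stop reaction at x≈-74.8 (expected -73.5) means the keeper is at its limit. I'll back away and lift.

Emit:
play_rows --pt "0 -3 0 0 0 0" --pt "0 -10 0 0 0 0" --pt "0 -22 0 0 0 0" --pt "0 -25 -10 0 0 0" --pt "0 -25 -40 0 0 0"

```text
time_s: 10.18
eef_pos: [426.1, -172.7, 100.0]
tool_rot: [-2.529, -1.856, 0.005]
wrist_force: [-0.7, -0.2, -0.3]
width: 0.4
gripper_force: 0.0
```

Emit:
play_rows --pt "-30 0 -30 0 0 0" --pt "-60 0 -60 0 0 0" --pt "-90 0 -80 0 0 0" --pt "-120 0 -90 0 0 0" --pt "-150 0 -90 0 0 0"

```text
time_s: 10.6
eef_pos: [384.5, -318.8, 195.7]
tool_rot: [2.529, 1.855, 0.002]
wrist_force: [0.7, -0.0, -0.2]
width: 0.6
gripper_force: 0.0
```

Emit:
play_rows --pt "-40 0 0 0 0 0" --pt "-80 0 0 0 0 0" --pt "-110 0 0 0 0 0" --pt "-110 0 0 0 0 0" --pt "-110 0 0 0 0 0"

```text
time_s: 11.02
eef_pos: [350.2, -422.8, 192.4]
tool_rot: [2.535, 1.854, 0.001]
wrist_force: [-0.2, 1.3, -0.4]
width: 0.4
gripper_force: 0.0
```

```bash
python3 -c "
from h import *
plan(0,0,0)
a=optics.get_image('side')[140:222,265:375,::-1];b=optics.get_image('top')[150:245,265:355,::-1]
a=cv2.resize(a,None,fx=3.3,fy=3.3,interpolation=2);b=cv2.resize(b,None,fx=4.8,fy=4.8,interpolation=2)
h=max(a.shape[0],b.shape[0]);f=lambda i:cv2.copyMakeBorder(i,0,h-i.shape[0],0,0,0)
cv2.imwrite('pics/c9.png',np.hstack([f(a),f(b)]))"
```

```text
at [ -99.85 -253.88  192.36] F [-0.24  1.27 -0.44] t 11.0167 row [254.64  97.78 192.43] [ 0.   -0.   -0.01]
```

View pics/c9.png

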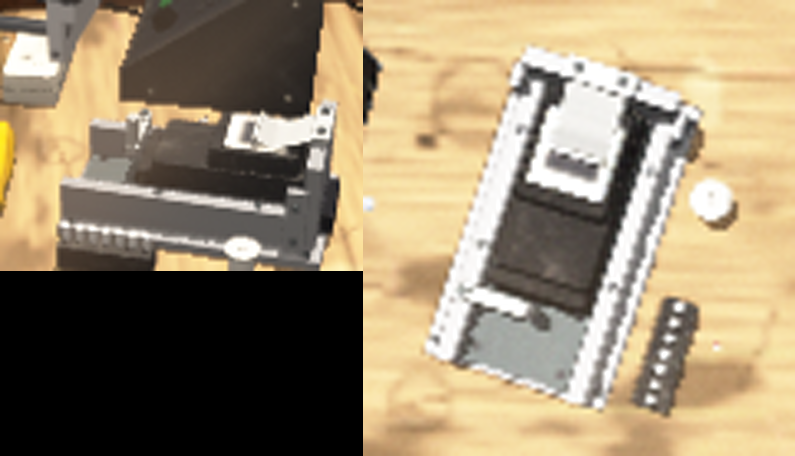

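The top view shows the keeper lying across behind the nose, (470,295) to (545,320). The reader is under the leaf and the bystanders haven't moved. I'll check the numbers, then hand in.

```bash
python3 -c "
from h import *
q=lambda a:(265+(a[0]-363-2)/4.8,150+(a[1]-2)/4.8)
for n,a,z in [('riserL',(513,192),75),('riserR',(610,220),75),('keeper post',(543,312),75),('keeper bar pivot end',(468,293),51),('bar free',(530,313),51)]: print(n,C(onz('top',*q(a),z)))
from station import sign_off
print(sign_off())"
```

```text
riserL [ 8.22 31.78 75.  ]
riserR [ 10.34 -28.69  75.  ]
keeper post [-54.24  -8.07  75.  ]
keeper bar pivot end [-57.36  41.32  51.  ]
bar free [-57.07   1.43  51.  ]
the job is handed in; nothing more can be done
None
```

The job is handed in at about 11 s of the 54 s allowed: the reader sits at the stop held down by the leaf spring, and the keeper is straight across behind it. The arm is clear and the bystanders near the cradle look unmoved. I checked this from forces and pictures, and the hand-in returned no verdict.

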